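# Set up the gel caster

### The arm

A 7-joint arm with a two-finger parallel gripper is mounted at the origin on the work surface. World frame = base frame: x ahead of the robot, y to its left, z up, the work surface at z = 0. Lengths are in m, angles in rad, forces in N, time in s.
With the tool pointing down it reaches from about 0.425 to 0.925 m from the base axis. Payload 6.8 kg.
Tool frame: the origin (TCP) lies midway between the tips of the shut fingers; the grasp point (between the pads) lies 19 mm behind it (r.grip_depth is the distance from the TCP to the grasp point, in m); z points along the fingers, y is the line along which they close (so a half turn about z gives the same grasp; the last joint's range is limited). The gripper opens to 85 mm and grips with 20 to 120 N. Pads are 22 mm wide; open, the fingers measure 114 mm over their backs; the gripper's body (76 mm by 85 mm) begins 54 mm behind the grasp point. The pads swing forward as they close: fully open they stand 13 mm farther back than shut.
Start: joints at [-1.333, 0.477, 0.022, 1.555, -0.011, 1.109, -0.083], TCP at [0.229, 0.635, 0.231] pointing down, gripper open.
Joint ranges: [-2.96, 2.96], [-0.34, 2.1], [-1.41, 1.46], [0.24, 2.44], [-1.37, 4.51], [0.17, 1.92], [-2.96, 2.96]. Speed limits (rad/s): [2.39, 2.39, 3.14, 3.14, 3.14, 3.14, 3.14].

### API

Orientations are given as a rotation vector (axis times angle).
In Python, from bench import telemetry, grab_frame, calibration, order, silhouettes, r gives the robot as it stands.
- The arm moves only by the tool apply_moves, never from a script. Its argument "moves" is a list of rows, each a list of 7 numbers: the turn, a rotation vector about the tool's x, y, z scaled (see below), then the shift along the tool's x, y, z scaled (see below), then the opening, from -1 (shut) to 1 (fully open). A call has exactly 8 rows; each row shifts and turns the commanded pose from where the row before left it, along the tool's axes as they then stand; what a row does not reach is not made up. The controller multiplies each number of a shift by 1000 mm and each number of a turn by 6 degrees. A row lasts 1/12 s, in which the tool goes at most 41.7 mm and 7.16 degrees, less where a joint would pass 70% of its speed; a pose out of reach is approached as far as the arm can. A call with a number of a shift or a turn outside -1 to 1 is refused whole. A call with a gripper value outside its range is refused whole. The fingers move at their own pace and stop on an object; "grip_force" is the grip in N (left out, the last holds). Time passes only in rows, so rows that do not move let the fingers close, or fill a call up. It gives the time, the measured TCP pose, the force, the opening and the grip force at its end, in the units of the state.
- telemetry.get_obs(): the state, without advancing time (a new reading comes with each control period).
- grab_frame(name): name is "scene" or "side" or "wrist"; returns the picture (480x640x3 uint8, blue, green, red); there is no depth.
- calibration(name): a dict with "fx", "fy", "cx", "cy" (pixels), "world_from_camera" (4x4, takes a point from camera to world coordinates); the wrist camera has in their place "mount" (4x4, takes a point from camera to tool coordinates, whose origin is the TCP and whose axes are the flange's). Camera axes: x right, y down, z forward; pixel columns grow to the right and rows downward; lengths in m; the calibration is good to about 2 mm. A picture is of the moment at which its call begins: read the wrist's pose just before it. calibration takes no time and is no camera call.
- order.hand_in(): hands the job in; it is judged then, once.
Trained networks look in the newest picture that a camera, given by its name, has taken for a name from the list of things; names that differ only in an ending like _2 or _b are one class to them, and where a whole thing is asked for, a point or a joint stands for the part that bears it (a point fixed in the world has none). Each returns a list of dicts, best first, with "p" (0 to 1); they miss things now and then, are a little off and sometimes report something else, mostly with a low value. They report only what shows in the picture. A call takes as long as a camera call. They do not tell look-alikes from the thing itself.
- silhouettes(thing, camera): "mask" (480x640 bool, what is visible of it) and "extent" ([centre column, centre row, width, height] in pixels, round what is visible of it).
The state is a dict: "clock": time; "joints": joint angles; "qvel": joint speeds; "tau": joint torques, N m; "tcp_pos": TCP position; "orientation": TCP orientation; "contact_force": force on the tool from outside, world axes, zero at the start; "moment": the same for the moment, N m; "grip_width": finger opening in m; "gripper_force": force on a finger pad.
Only numpy, scipy, OpenCV 4.12 (cv2) and the standard library are available. Lean on these libraries where they do the work, as an engineer would, in place of code of your own. Each camera call takes 0.05 s, during which the arm holds its last target. There are 200 camera calls.

### The job

Get the gel caster ready for pouring: lift the loose white gel tray by its lime carrying bar and lower it, without dropping it, over the caster's two brass pins until it lies flush on the bed. Then wind the black handwheel clockwise by its red crank knob until the blue sliding dam touches the end of the tray, and after that fold the orange comb all the way down over the tray. Leave the other things on the bench where they are.

Things in the scene. Friction and masses are not known exactly. Their poses are not given: they have to be found in the camera images.
- caster: Fixed grey gel caster; bed x = +-78, y = -260 to 128 mm, its top (the seat) 24 mm above the bench. Origin: at bench height under the seat's centre; z up, +y from handwheel end to comb end. Brass pins, 10 mm thick, 22 mm tall (top 7 mm tapered to 3 mm) stand on the bed at (x, y) = (58, 45) and (-58, -45) mm. Comb bracket: y = 102 to 122 mm, 78 mm high.
- tray: Loose white gel tray, 0.2 to 0.4 kg: plate 144 (x) x 150 (y) x 8 mm, two through holes of 12.5 mm at (58, 45) and (-58, -45) mm, so a half turn fits too. Side walls at x = +-46 mm, 6 mm thick, 30 mm high; y ends open. Origin: centre of its underside, z up; seated flush it is 24 mm above the caster's origin, axes parallel.
- tray_bar (a point): Centre of the lime carrying bar of the tray, 69 mm above its underside, over its centre. The bar runs along the tray's x, 98 mm long, 14 mm wide (y) and 14 mm high, on two legs at the side walls; free space below it.
- handwheel (a joint): Angle of the handwheel (rad), its axis upright: grows when turned clockwise seen from above, 0 to 6.5; starts at 0 to 1.6. Each rad moves the dam 8 mm towards the tray. Stays where it is left.
- wheel_axis (a point): Point on the handwheel's axis at the top of the rim, 62 mm above the bench, at x = 0, y = -195 mm of the caster. Black rim of 100 mm outside diameter with three spokes.
- crank_grip (a point): Middle of the gripping length of the red crank knob, an upright free-spinning cylinder 20 mm thick, 44 mm long, from 63 to 107 mm above the bench; this point is 89 mm above the bench and 44 mm from the wheel axis. 
- dam_face (a point): Centre of the face of the blue sliding dam (120 mm wide, 34 mm high block) that looks to the tray, x and y axes as the caster's. It travels along the caster's +y; touching the seated tray's end its face is at y = -75 mm of the caster; it starts 32 to 45 mm short of that.
- comb (a joint): Angle of the orange comb flap (rad): 0 = folded down level over the tray, about 1.6 upright, 2.1 leaning back fully; starts at 1.8 to 2.05. Stiff hinge, stays where it is left; about 2 N at its bar moves it.
- comb_hinge (a point): Comb's hinge axis (along the caster's x), at y = 112 mm of the caster, 66 mm above the bench.
- comb_bar (a point): Centre of the comb's outer bar: 68 mm from the hinge, 100 mm long along the caster's x, 13 x 13 mm thick. Flap between bar and hinge is 84 mm wide, 7 mm thick; teeth reach 28 mm from the flap's lower side. Folded down it lies at y = 44 mm of the caster, 66 mm above the bench.
- tip_rack: Pipette tip rack, grey box with lime top, 124 x 86 x 65 mm; loose bystander, leave alone. Origin: centre of its underside.
- beaker: White beaker, 90 mm wide, 110 mm tall; loose bystander, leave alone. Origin: centre of its underside.
- wash_bottle: White bottle with red cap, 68 mm wide, 170 mm tall; loose bystander, leave alone. Origin: centre of its underside.
- stain_jar: Amber jar, 60 mm wide, 90 mm tall; loose bystander, leave alone. Origin: centre of its underside.
- dish: Empty white tray dish, 160 x 120 x 28 mm, no holes; loose bystander, leave alone. Origin: centre of its underside.
- pipette: Hand pipette lying on the bench along its x, 240 mm long, 30 mm wide, 26 mm high; loose bystander, leave alone. Origin: centre of its underside.
- tube_rack: Blue tube rack with capped tubes, 160 x 70 x 63 mm; loose bystander, leave alone. Origin: centre of its underside.
Things that resemble listed ones, but are neither listed nor needed, are in the scene too. Leave any brown, pink or purple look-alike of the tray alone.

How it is judged:
By the outcome, as a careful person would: the job done as asked, in the order asked, and still so for the second after the job is handed in, with the robot touching nothing.
It also fails if it takes over 67 s, if anything falls off the work surface, if the arm or the gripper's body presses on something with over 40 N, if the wrist force passes 120 N, or if a joint passes its speed limit or range.

## Working session

There is one attempt and no reset: what is moved stays moved. The work goes in short steps, Python scripts to look and compute and a tool call to move; the robot and the scene stay as the last step left them, time stands still between calls to the robot, and variables do not carry over. Pictures are saved under pics/ and viewed, at most 10 in all, crops included, and the job is handed in when it is done.

Besides the shell and the picture viewer there is one more tool, called after ">>>" as name(argument=value, ...), one argument or row to a line, values as JSON. apply_moves: Moves the arm, as the interface text tells. Its arguments: {"type":"object","properties":{"moves":{"type":"array"},"grip_force":{"type":"number"}},"required":["moves"]}

```bash
ls; mkdir -p pics
python3 - <<'E'
from bench import telemetry, grab_frame, calibration, silhouettes, r
import cv2,numpy as np
print(telemetry.get_obs()); print(r.grip_depth)
a=grab_frame("scene");b=grab_frame("side")
cv2.imwrite("pics/scene.png",a);cv2.imwrite("pics/side.png",b)
for c in("scene","side"):
  k=calibration(c);print(c,k["fx"],k["cx"],k["cy"],np.round(k["world_from_camera"],3).tolist())
  for t in("tray","caster","handwheel","comb","dam_face","crank_grip","tray_bar"):
    for d in silhouettes(t,c)[:3]: print(c,t,round(d["p"],2),np.round(d["extent"]))
print(calibration("wrist"))
E
```

```text
pics
{'clock': 0.0, 'joints': array([-1.33308621,  0.47778196,  0.02236155,  1.55646787, -0.01148039,
        1.10931022, -0.08312912]), 'qvel': array([-0.00036753, -0.0008183 ,  0.00018419,  0.00160058,  0.00162733,
        0.00187979,  0.00050435]), 'tau': array([-2.40086956e-04, -5.96471000e+01,  1.60790976e+00, -2.81190044e+01,
        1.24897700e-02,  9.53016628e-03, -6.20962268e-06]), 'tcp_pos': array([0.22862616, 0.63446159, 0.23033139]), 'orientation': array([-5.40496425e-01, -3.09459129e+00,  2.87836897e-03]), 'contact_force': array([0.38181806, 0.20789929, 0.23013996]), 'moment': array([-0.00294151,  0.0207633 , -0.03702289]), 'gripper_force': 0.0, 'grip_width': 0.08550565557555839}
0.0187
scene 572.1036828017792 314.4606881929471 231.86472081306204 [[0.724, 0.404, -0.559, 1.381], [0.69, -0.423, 0.588, -0.902], [0.001, -0.811, -0.585, 0.981], [0.0, 0.0, 0.0, 1.0]]
scene tray 0.95 [197. 254.  62.  48.]
scene tray 0.93 [304. 199.  55.  39.]
scene tray 0.89 [370. 155.  58.  35.]
scene caster 0.74 [262. 286.  44.  47.]
scene caster 0.59 [279. 262. 136. 133.]
scene handwheel 0.7
[... 808 characters left out ...]
.]
side comb 0.81 [298. 244.  34.  32.]
side dam_face 0.67 [364. 320.  66.  49.]
side crank_grip 0.44 [389. 308.   8.  18.]
side tray_bar 0.83 [227. 267.  79.  52.]
side tray_bar 0.71 [262. 360.  76.  65.]
side tray_bar 0.65 [293. 233.  58.  45.]
{'fx': 426.0544585354569, 'fy': 426.0544585354569, 'cx': 318.56860026868895, 'cy': 235.66254796737311, 'mount': array([[ 2.12790212e-04, -9.49481767e-01, -3.13822130e-01,
         8.02509169e-02],
       [ 9.99999973e-01,  1.73901236e-04,  1.51914568e-04,
        -4.08421715e-04],
       [-8.96660562e-05, -3.13822154e-01,  9.49481779e-01,
        -1.42604683e-01],
       [ 0.00000000e+00,  0.00000000e+00,  0.00000000e+00,
         1.00000000e+00]])}
```

View pics/scene.png

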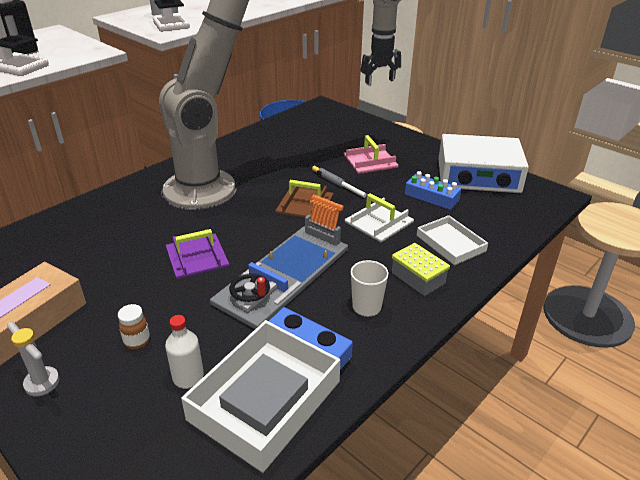

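View pics/side.png

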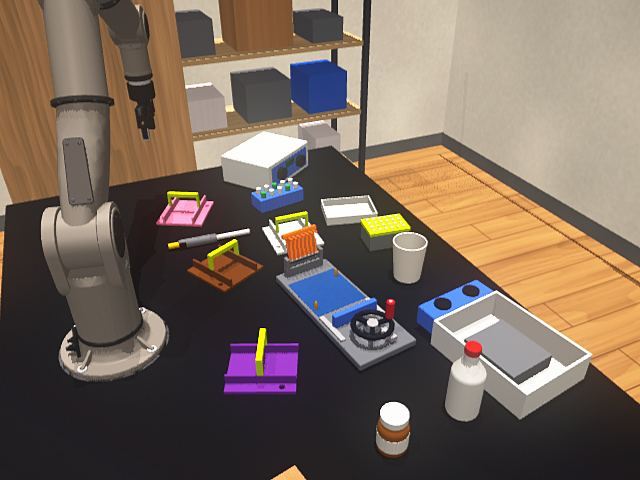

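The white tray is at about (379,217) in scene and (293,235) in side. The red knob is at (262,287) in scene and (390,309) in side, and the orange comb at (325,212) and (301,243). The purple, brown and pink trays are the look-alikes.

```bash
cat > h.py <<'E'
from bench import telemetry, grab_frame, calibration, order, silhouettes, r
import cv2,numpy as np
from scipy.optimize import least_squares
from scipy.spatial.transform import Rotation as R
def pose(o=None):
    o=o or telemetry.get_obs(); T=np.eye(4); T[:3,:3]=R.from_rotvec(o["orientation"]).as_matrix(); T[:3,3]=o["tcp_pos"]; return T
def cam(name,T=None):
    k=calibration(name); W=k["world_from_camera"] if "world_from_camera" in k else (pose() if T is None else T)@k["mount"]
    return (k["fx"],k["fy"],k["cx"],k["cy"],W)
def proj(c,P):
    fx,fy,cx,cy,W=c; P=np.atleast_2d(P); q=(P-W[:3,3])@W[:3,:3]; return np.c_[fx*q[:,0]/q[:,2]+cx,fy*q[:,1]/q[:,2]+cy]
def ray(c,uv):
    fx,fy,cx,cy,W=c; d=W[:3,:3]@np.array([(uv[0]-cx)/fx,(uv[1]-cy)/fy,1]); return W[:3,3],d/np.linalg.norm(d)
def tri(obs):
    A=np.zeros((3,3));b=np.zeros(3)
    for c,uv in obs:
        o,d=ray(c,uv);M=np.eye(3)-np.outer(d,d);A+=M;b+=M@o
    return np.linalg.solve(A,b)
def onz(c,uv,z):
    o,d=ray(c,uv); return o+d*(z-o[2])/d[2]
def goal(p,yaw):
    """rel. move from current to tool-down pose at p with tool y axis along world yaw: tool rotvec in deg/6, shift"""
    T=pose(); y=np.array([np.cos(yaw),np.sin(yaw),0]); z=np.array([0,0,-1.]); G=np.c_[np.cross(y,z),y,z]
    rv=R.from_matrix(T[:3,:3].T@G).as_rotvec(degrees=True)/6
    return np.round(rv,3), np.round(T[:3,:3].T@(np.array(p)-T[:3,3]),4), np.round(G.T@(np.array(p)-T[:3,3]),4)
def mask(hsv,lo,hi): return cv2.inRange(hsv,np.array(lo),np.array(hi))
E
python3 - <<'E'
from h import *
S,D=cam("scene"),cam("side")
for n,a,b in [("knobtop",(262,280),(390,302)),("bar",(380,203),(292,219)),("comb",(325,203),(301,232)),("tray",(379,220),(293,238)),("pinA",(325,254),(336,272)),("pinB",(270,254),(317,305)),("hub",(250,288),(373,322))]:
    p=tri([(S,a),(D,b)]);print(n,p.round(3),proj(S,p).round(),proj(D,p).round())
im=cv2.imread("pics/scene.png");h=cv2.cvtColor(im,cv2.COLOR_BGR2HSV)
# bar ends in both views
for f,c,box in(("scene",S,(360,190,400,215)),("side",D,(270,208,312,228))):
    h=cv2.cvtColor(cv2.imread(f"pics/{f}.png"),cv2.COLOR_BGR2HSV);x0,y0,x1,y1=box
    m=mask(h,(25,120,80),(40,255,255))[y0:y1,x0:x1];ys,xs=np.nonzero(m);print(f,xs.min()+x0,xs.max()+x0,ys.min()+y0,ys.max()+y0,cv2.fitLine(np.c_[xs,ys].astype(np.float32),2,0,.01,.01).ravel()+[0,0,x0,y0])
T=pose();print(T.round(3).tolist())
E
```

```text
knobtop [ 0.584 -0.243  0.101] [[262. 280.]] [[390. 302.]]
bar [0.544 0.257 0.063] [[380. 204.]] [[292. 218.]]
comb [0.498 0.068 0.133] [[325. 203.]] [[301. 232.]]
tray [ 0.545  0.258 -0.001] [[379. 221.]] [[293. 237.]]
pinA [ 0.565 -0.003  0.032] [[325. 254.]] [[336. 272.]]
pinB [ 0.463 -0.11   0.036] [[270. 254.]] [[317. 304.]]
hub [ 0.543 -0.247  0.056] [[250. 287.]] [[374. 323.]]
scene 366 394 193 214 [  0.92033255   0.39113683 379.46473122 202.51452255]
side 275 307 211 227 [ 9.88144517e-01 -1.53526574e-01  2.91538462e+02  2.17615385e+02]
[[-0.941, 0.339, -0.0, 0.229], [0.339, 0.941, 0.0, 0.635], [0.0, 0.0, -1.0, 0.231], [0.0, 0.0, 0.0, 1.0]]
```

>>> apply_moves(
  moves=[
    [0,0,0,-0.0266,-0.0155,-0.0044,1],
    [0,0,0,-0.0266,-0.0155,-0.0044,1],
    [0,0,0,-0.0266,-0.0155,-0.0044,1],
    [0,0,0,-0.0266,-0.0155,-0.0044,1],
    [0,0,0,-0.0266,-0.0155,-0.0044,1],
    [0,0,0,-0.0266,-0.0155,-0.0044,1],
    [0,0,0,-0.0266,-0.0155,-0.0044,1],
    [0,0,0,-0.0266,-0.0155,-0.0044,1],
  ],
)

```text
clock: 1.47
tcp_pos: [0.3878, 0.445, 0.2669]
orientation: [0.54, 3.095, 0.001]
contact_force: [-0.5, 0.0, 0.0]
grip_width: 0.0859
gripper_force: 0.0
```

>>> apply_moves(
  moves=[
    [0,0,0,-0.0266,-0.0155,-0.0044,1],
    [0,0,0,-0.0266,-0.0155,-0.0044,1],
    [0,0,0,-0.0266,-0.0155,-0.0044,1],
    [0,0,0,-0.0266,-0.0155,-0.0044,1],
    [0,0,0,-0.0266,-0.0155,-0.0044,1],
    [0,0,0,-0.0266,-0.0155,-0.0044,1],
    [0,0,0,-0.0266,-0.0155,-0.0044,1],
    [0,0,0,-0.0266,-0.0155,-0.0044,1],
  ],
)

```text
clock: 2.13
tcp_pos: [0.5459, 0.2562, 0.3021]
orientation: [0.54, 3.095, 0.001]
contact_force: [-0.4, 0.0, -0.4]
grip_width: 0.0854
gripper_force: 0.0
```

Run:
```python
from h import *
o=telemetry.get_obs();T=pose(o);im=grab_frame("wrist");cv2.imwrite("pics/w1.png",im);np.save("w1.npy",T)
print(o["clock"],T.round(4).tolist())
h=cv2.cvtColor(im,cv2.COLOR_BGR2HSV);m=mask(h,(25,120,60),(40,255,255))
n,l,st,ce=cv2.connectedComponentsWithStats(m);print([ (s.tolist(),c.round(1).tolist()) for s,c in zip(st[1:],ce[1:]) if s[4]>50])
```

```text
2.1333 [[-0.9408, 0.3389, 0.0002, 0.5459], [0.3389, 0.9408, 0.0003, 0.2562], [-0.0001, 0.0004, -1.0, 0.3021], [0.0, 0.0, 0.0, 1.0]]
[([145, 0, 37, 16, 317], [165.9, 4.6]), ([296, 137, 41, 111, 1110], [317.0, 191.0]), ([222, 371, 104, 91, 4972], [274.1, 414.1])]
```

View pics/w1.png

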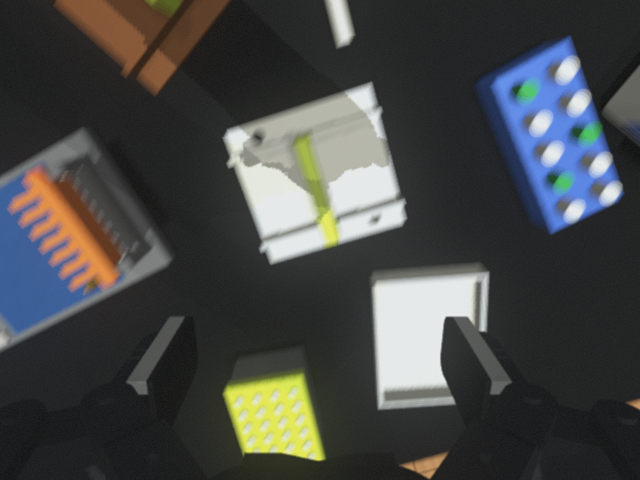

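White tray: its lime bar runs from (302,137) to (332,245), and the holes are near (257,137) and (376,219). The comb is orange at (70,235) and the empty dish is below right. Next I move over the caster for a second view.

>>> apply_moves(
  moves=[
    [0,0,0,-0.008,-0.03,0,1],
    [0,0,0,-0.008,-0.03,0,1],
    [0,0,0,-0.008,-0.03,0,1],
    [0,0,0,-0.008,-0.03,0,1],
    [0,0,0,0,0,0,1],
    [0,0,0,0,0,0,1],
    [0,0,0,0,0,0,1],
    [0,0,0,0,0,0,1],
  ],
)

```text
clock: 2.85
tcp_pos: [0.5345, 0.1354, 0.3017]
orientation: [-0.537, -3.095, -0.001]
contact_force: [0.5, -0.3, -0.2]
grip_width: 0.0852
gripper_force: 0.0
```

Run:
```python
from h import *
o=telemetry.get_obs();T=pose(o);im=grab_frame("wrist");cv2.imwrite("pics/w2.png",im);np.save("w2.npy",T);print(o["tcp_pos"])
```

```text
[0.53446925 0.13541346 0.30166632]
```

>>> apply_moves(
  moves=[
    [0,0,0,-0.004,-0.033,0,1],
    [0,0,0,-0.004,-0.033,0,1],
    [0,0,0,-0.004,-0.033,0,1],
    [0,0,0,-0.004,-0.033,0,1],
    [0,0,0,-0.004,-0.033,0,1],
    [0,0,0,-0.004,-0.033,0,1],
    [0,0,0,0,0,0,1],
    [0,0,0,0,0,0,1],
  ],
)

```text
clock: 3.57
tcp_pos: [0.49, -0.0616, 0.3019]
orientation: [0.544, 3.094, 0.0]
contact_force: [-0.4, 0.5, 0.4]
grip_width: 0.0855
gripper_force: 0.0
```

Run:
```python
from h import *
o=telemetry.get_obs();T=pose(o);im=grab_frame("wrist");cv2.imwrite("pics/w3.png",im);np.save("w3.npy",T);print(o["clock"],o["tcp_pos"])
v=np.vstack([cv2.imread("pics/w2.png"),im]); cv2.imwrite("pics/w23.png",cv2.resize(v,(400,600),interpolation=cv2.INTER_AREA))
for n in("w1","w2","w3"):
    c=cam("wrist",np.load(n+".npy"));h=cv2.cvtColor(cv2.imread(f"pics/{n}.png"),cv2.COLOR_BGR2HSV);m=mask(h,(25,120,60),(40,255,255))
    k,l,st,ce=cv2.connectedComponentsWithStats(m)
    for i in range(1,k):
        if st[i,4]>600:
            ys,xs=np.nonzero(l==i);b=cv2.minAreaRect(np.c_[xs,ys].astype(np.float32));print(n,st[i].tolist(),np.round(b[0],1),np.round(b[1],1),round(b[2],1),onz(c,b[0],.073).round(4))
```

```text
3.5667 [ 0.489975   -0.06162459  0.30186113]
w1 [296, 137, 41, 111, 1110] [317.5 191.4] [112.6  15. ] 73.1 [0.5467 0.2546 0.073 ]
w1 [222, 371, 104, 91, 4972] [272.9 421.7] [99.7 84.3] 75.2 [0.7673 0.1241 0.073 ]
w2 [426, 96, 48, 114, 2064] [450.9 152.6] [115.4  26.4] 77.5 [0.5417 0.2538 0.073 ]
w2 [335, 343, 96, 111, 6685] [383.2 399.3] [100.7  83.6] 79.9 [0.7678 0.1239 0.073 ]
w3 [0, 6, 123, 33, 2374] [61.  21.8] [124.1  23.3] 4.5 [ 0.294  -0.2066  0.073 ]
w3 [527, 321, 91, 92, 5326] [574.3 368.1] [89.8 90.6] 86.3 [0.7535 0.1209 0.073 ]
```

View pics/w3.png

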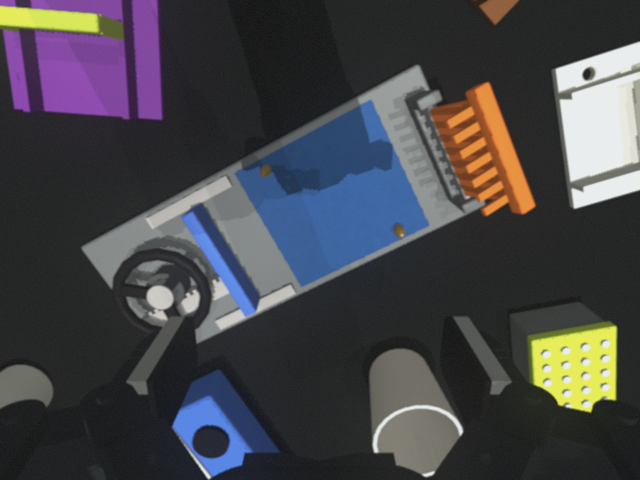

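The caster's brass pins show at (265,171) and (398,230), the hub at (160,297) and the dam top at (222,258). The comb leans back at (505,150).

Run:
```python
from h import *
a=cv2.imread("pics/w1.png")[75:270,215:415];b=cv2.imread("pics/w2.png");c=cv2.imread("pics/w3.png")
# pins brass
for n in("w2","w3"):
    h=cv2.cvtColor(cv2.imread(f"pics/{n}.png"),cv2.COLOR_BGR2HSV);m=mask(h,(12,90,50),(24,255,255))
    k,l,st,ce=cv2.connectedComponentsWithStats(m);print(n,[(s.tolist(),q.round(1).tolist()) for s,q in zip(st[1:],ce[1:]) if 15<s[4]<400])
p1=cv2.resize(a,(400,390),interpolation=cv2.INTER_CUBIC)
p2=cv2.resize(c[140:260,235:435],(400,240),interpolation=cv2.INTER_CUBIC)
p3=cv2.resize(b[50:250,360:560],(400,400),interpolation=cv2.INTER_CUBIC)
o=np.zeros((600,800,3),np.uint8);o[:390,:400]=p1;o[:400,400:]=p3;o[360:600,:400]=p2
cv2.imwrite("pics/z1.png",o)
```

```text
w2 [([166, 144, 29, 19, 218], [180.6, 152.7]), ([186, 173, 26, 17, 190], [199.0, 181.4]), ([198, 187, 21, 15, 146], [208.9, 194.6]), ([54, 191, 17, 10, 124], [61.8, 195.5]), ([209, 203, 20, 11, 113], [218.6, 207.8]), ([223, 215, 14, 10, 86], [229.4, 219.7]), ([235, 228, 10, 9, 55], [239.5, 231.9]), ([198, 248, 10, 12, 86], [202.5, 254.0]), ([411, 460, 32, 20, 322], [427.2, 468.9])]
w3 [([446, 104, 30, 26, 338], [460.5, 116.9]), ([453, 121, 30, 24, 330], [466.9, 132.3]), ([459, 136, 29, 26, 332], [472.9, 147.7]), ([465, 151, 28, 24, 313], [478.8, 162.5]), ([261, 166, 9, 10, 72], [265.1, 170.4]), ([471, 166, 29, 23, 311], [484.6, 176.8]), ([475, 179, 30, 23, 296], [490.7, 190.5]), ([483, 191, 27, 25, 280], [496.0, 204.4]), ([395, 226, 9, 11, 74], [399.2, 230.8])]
```

View pics/z1.png

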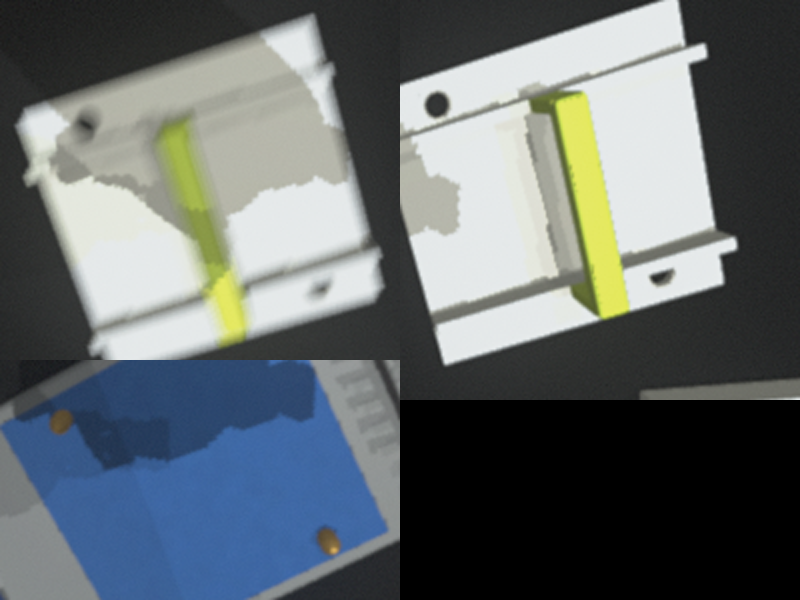

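Run:
```python
from h import *
c2,c3,c1=[cam("wrist",np.load(f"w{i}.npy")) for i in(2,3,1)];S,D=cam("scene"),cam("side")
def loc(p,q):
    c,s=np.cos(p[3]),np.sin(p[3]);return np.array([p[0]+c*q[0]-s*q[1],p[1]+s*q[0]+c*q[1],p[2]+q[2]])
def fit(f,x0):
    w=[o[3] if len(o)>3 else 1 for o in f]
    fn=lambda p:np.concatenate([(proj(o[0],loc(p,o[2]))[0]-o[1])*k for o,k in zip(f,w)])
    s=least_squares(fn,x0,loss="soft_l1");return s.x,fn(s.x).reshape(-1,2).round(1).tolist()
m=1e-3
f=[(c2,(378.5,102),np.array([-58,-45,6])*m),(c2,(491,186),np.array([58,45,8])*m,.5)]
f+=[(c2,(437.5,98.5),np.array([-49,-7,76])*m),(c2,(454,96.5),np.array([-49,7,76])*m),(c2,(474,206),np.array([49,7,76])*m),(c2,(461,209),np.array([49,-7,76])*m)]
f+=[(c2,(499,50),np.array([-72,75,8])*m),(c2,(522,192.5),np.array([72,75,8])*m),(c2,(382.5,232),np.array([72,-75,8])*m)]
p,e=fit(f,[.543,.256,0,-.1]);print("tray",p.round(4),e)
# add side/scene for height of bar
print("bar tri",tri([(c2,(457,152.5)),(S,(379.5,201)),(D,(291.5,216))]).round(4))
g=[(c3,(265.1,170.4),np.array([-58,-45,38])*m),(c3,(399.2,230.8),np.array([58,45,38])*m),(c2,(202.5,254),np.array([58,45,38])*m),
 (c3,(160,297),np.array([0,-195,62])*m,.4)]
p,e=fit(g,[.514,-.056,0,.15]);print("caster",p.round(4),e)
g2=g+[(S,(325,254),np.array([58,45,36])*m,.5),(S,(270,254),np.array([-58,-45,36])*m,.5),(D,(336,272),np.array([58,45,36])*m,.5),(D,(317,305),np.array([-58,-45,36])*m,.5)]
p,e=fit(g2,[.514,-.056,0,.15]);print("caster",p.round(4),e)
np.save("cast.npy",p)
```

```text
tray [ 0.5456  0.2582 -0.0017 -0.0488] [[0.5, 0.3], [-0.3, 0.8], [0.2, 2.2], [0.3, -1.0], [1.7, -0.1], [-0.8, 1.3], [-0.3, -1.1], [-0.9, -0.6], [-0.3, -0.4]]
bar tri [0.5434 0.2579 0.0712]
caster [ 0.5134 -0.0546 -0.0033  0.1343] [[-0.4, 0.1], [0.3, 0.0], [-0.0, 0.1], [0.3, -0.7]]
caster [ 0.5134 -0.0547 -0.0033  0.1345] [[-0.4, 0.2], [0.2, 0.0], [-0.0, 0.1], [0.3, -0.7], [0.0, -0.1], [0.2, 0.4], [-0.1, -0.1], [-0.6, 0.0]]
```

>>> apply_moves(
  moves=[
    [0,0,-0.944,0,0,0,1],
    [0,0,-0.944,0,0,0,1],
    [0,0,-0.944,0,0,0,1],
    [0,0,0,-0.004,0.0322,0.0102,1],
    [0,0,0,-0.004,0.0322,0.0102,1],
    [0,0,0,-0.004,0.0322,0.0102,1],
    [0,0,0,-0.004,0.0322,0.0102,1],
    [0,0,0,-0.004,0.0322,0.0102,1],
  ],
)

```text
clock: 4.28
tcp_pos: [0.5178, 0.1034, 0.25]
orientation: [-0.071, -3.141, -0.001]
contact_force: [0.1, 0.0, 0.7]
grip_width: 0.0855
gripper_force: 0.0
```

>>> apply_moves(
  moves=[
    [0,0,0,-0.004,0.0322,0.0202,1],
    [0,0,0,-0.004,0.0322,0.0202,1],
    [0,0,0,-0.004,0.0322,0.0202,1],
    [0,0,0,-0.004,0.0322,0.0202,1],
    [0,0,0,-0.004,0.0322,0.0202,1],
    [0,0,0,0,0,0,1],
    [0,0,0,0,0,0,1],
    [0,0,0,0,0,0,1],
  ],
)

```text
clock: 4.95
tcp_pos: [0.5452, 0.2602, 0.1493]
orientation: [-0.073, -3.14, 0.001]
contact_force: [-1.1, 0.8, 0.9]
grip_width: 0.0856
gripper_force: 0.0
```

Run:
```python
from h import *
o=telemetry.get_obs();T=pose(o);im=grab_frame("wrist");cv2.imwrite("pics/w4.png",im);np.save("w4.npy",T);print(o["clock"],o["tcp_pos"],goal((.5456,.2582,.05),np.pi/2-.0488))
c=cam("wrist",T);h=cv2.cvtColor(im,cv2.COLOR_BGR2HSV);m=mask(h,(25,120,60),(40,255,255))
k,l,st,ce=cv2.connectedComponentsWithStats(m)
for i in range(1,k):
    if st[i,4]>600: print(st[i].tolist())
q=lambda x,y,z:[.5456+np.cos(-.0488)*x-np.sin(-.0488)*y,.2582+np.sin(-.0488)*x+np.cos(-.0488)*y,z]
for P in[(-.049,-.007,.076),(-.049,.007,.076),(.049,.007,.076),(.049,-.007,.076)]:print(proj(c,q(*P)).round(1))
```

```text
4.95 [0.54520473 0.26019287 0.14925283] (array([-0.001,  0.002,  0.   ]), array([ 0.0002, -0.0009,  0.1   ]), array([ 0.0002, -0.0009,  0.1   ]))
[301, 150, 27, 181, 4340]
[[302.  161.4]]
[[329.7 161.5]]
[[327.9 332.2]]
[[303.7 332.1]]
```

View pics/w4.png

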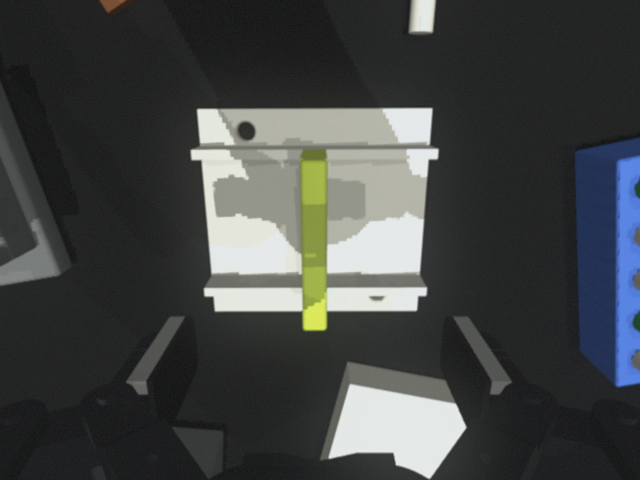

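The bar is centred at (314,240) in wrist view and matches the prediction to within 2 px, so I descend and grasp.

>>> apply_moves(
  moves=[
    [0,0,0,0,-0.001,0.0166,1],
    [0,0,0,0,0,0.0167,1],
    [0,0,0,0,0,0.0167,1],
    [0,0,0,0,0,0.0167,1],
    [0,0,0,0,0,0.0167,1],
    [0,0,0,0,0,0.0166,1],
    [0,0,0,0,0,0,1],
    [0,0,0,0,0,0,-1],
  ],
  grip_force=60,
)

```text
clock: 5.67
tcp_pos: [0.5459, 0.257, 0.0501]
orientation: [-0.079, -3.14, 0.001]
contact_force: [-1.2, 0.4, 0.8]
grip_width: 0.0752
gripper_force: 0.0
```

>>> apply_moves(
  moves=[
    [0,0,0,0,0,0,-1],
    [0,0,0,0,0,0,-1],
    [0,0,0,0,0,0,-1],
    [0,0,0,0,0,0,-1],
    [0,0,0,0,0,0,-1],
    [0,0,0,0,0,0,-1],
    [0,0,0,0,0,0,-1],
    [0,0,0,0,0,0,-1],
  ],
)

```text
clock: 6.33
tcp_pos: [0.5462, 0.2582, 0.0505]
orientation: [0.077, 3.14, 0.001]
contact_force: [-1.2, -0.0, 6.1]
grip_width: 0.0128
gripper_force: 59.7
```

>>> apply_moves(
  moves=[
    [0,0,0,0,0,-0.008,-1],
    [0,0,0,0,0,-0.02,-1],
    [0,0,0,0,0,-0.027,-1],
    [0,0,0,0,0,-0.03,-1],
    [0,0,0,0,0,-0.03,-1],
    [0,0,0,0,0,-0.03,-1],
    [0,0,0,0,0,-0.025,-1],
    [0,0,0,0,0,-0.01,-1],
  ],
)

```text
clock: 7.0
tcp_pos: [0.547, 0.2584, 0.2335]
orientation: [0.078, 3.137, 0.004]
contact_force: [1.0, 0.6, -3.2]
grip_width: 0.0135
gripper_force: 58.9
```

Run:
```python
from h import *
o=telemetry.get_obs();T=pose(o);im=grab_frame("wrist");cv2.imwrite("pics/w5.png",im);np.save("w5.npy",T);print(o["clock"],o["tcp_pos"],o["grip_width"],o["contact_force"],o["moment"],goal((.5134,-.0546,.2),np.pi/2+.1343))
c=cam("wrist",T)
# predicted hole / bar ends in wrist for tray held as grasped (tray frame at TCP -0.05)
h=cv2.cvtColor(im,cv2.COLOR_BGR2HSV);m=mask(h,(25,120,60),(40,255,255))
k,l,st,ce=cv2.connectedComponentsWithStats(m)
for i in range(1,k):
    if st[i,4]>600:
        ys,xs=np.nonzero(l==i);print(st[i].tolist(),cv2.minAreaRect(np.c_[xs,ys].astype(np.float32)))
```

```text
7.0 [0.54696434 0.25841217 0.23352477] 0.013465115449414236 [ 0.97455579  0.61681069 -3.21314717] [ 0.08531231 -0.13636746 -0.01641328] (array([ 0.028,  0.048, -1.755]), array([ 0.0185, -0.3147,  0.0326]), array([ 0.0755, -0.3059,  0.0338]))
[295, 178, 47, 284, 12022] ((318.0, 319.5), (283.0, 46.0), 90.0)
```

View pics/w5.png

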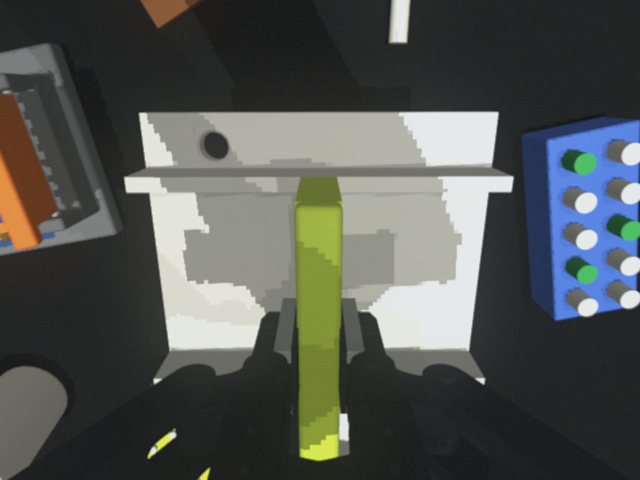

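The tray hangs square in the grip; its hole is at (215,146) and its far plate corners are at (140,112) and (498,112).

Run:
```python
from h import *
k=calibration("wrist");c=(k["fx"],k["fy"],k["cx"],k["cy"],k["mount"])
def pt(p,q): a=p[3]; # local tray -> tool: tray x -> -tool x , tray y -> tool y , z -> -tool z
def pt(p,q):
    s,co=np.sin(p[3]),np.cos(p[3]);x,y=co*q[0]-s*q[1],s*q[0]+co*q[1];return np.array([p[0]-x,p[1]+y,p[2]-q[2]])
f=[((215.5,146),(-.058,-.045,.006),1),((140,112),(-.072,-.075,.008),1),((498,112),(-.072,.075,.008),1),((297,204),(-.049,-.007,.076),.5),((342,204),(-.049,.007,.076),.5)]
fn=lambda p:np.concatenate([(proj(c,pt(p,q))[0]-u)*w for u,q,w in f])
s=least_squares(fn,[0,0,.05,0]);print(s.x.round(4),fn(s.x).round(1))
s2=least_squares(lambda p:fn([p[0],p[1],.05,p[2]]),[0,0,0]);print(s2.x.round(4),s2.fun.round(1))
```

```text
[ 0.0016 -0.0002  0.0514  0.0012] [-0.  -0.6  0.3  0.1 -0.2 -0.3 -1.1  0.5  0.9  0.5]
[ 0.0017 -0.0001  0.0011] [-0.6 -0.5 -0.9 -0.1  1.4 -0.4 -1.1  0.9  1.2  0.9]
```

>>> apply_moves(
  moves=[
    [0.014,0.024,-0.585,0,0,0,-1],
    [0.014,0.024,-0.585,0,0,0,-1],
    [0,0,-0.585,0,0,0,-1],
    [0,0,0,0.0075,-0.03,0,-1],
    [0,0,0,0.0075,-0.0306,0,-1],
    [0,0,0,0.0075,-0.0306,0,-1],
    [0,0,0,0.0075,-0.0306,0,-1],
    [0,0,0,0.0075,-0.0306,0,-1],
  ],
)

```text
clock: 7.72
tcp_pos: [0.5274, 0.1002, 0.2282]
orientation: [0.211, -3.126, 0.006]
contact_force: [1.0, -0.2, -3.2]
grip_width: 0.013
gripper_force: 58.9
```

>>> apply_moves(
  moves=[
    [0,0,0,0.0075,-0.0306,0,-1],
    [0,0,0,0.0075,-0.0306,0,-1],
    [0,0,0,0.0075,-0.0306,0,-1],
    [0,0,0,0.0075,-0.0306,0,-1],
    [0,0,0,0.006,-0.0306,0,-1],
    [0,0,0,0,0,0,-1],
    [0,0,0,0,0,0,-1],
    [0,0,0,0,0,0,-1],
  ],
)

```text
clock: 8.38
tcp_pos: [0.5131, -0.054, 0.2294]
orientation: [0.211, -3.127, 0.003]
contact_force: [0.3, -0.4, -3.9]
grip_width: 0.0131
gripper_force: 59.0
```

Run:
```python
from h import *
o=telemetry.get_obs();print(o["clock"],o["tcp_pos"],o["contact_force"],goal((.5146,-.0544,.11),np.pi/2+.1343-.0012))
```

```text
8.3833 [ 0.51305384 -0.05400848  0.22942415] [ 0.28165119 -0.42163379 -3.88132462] (array([-0.016, -0.074,  0.013]), array([-0.0024, -0.0004,  0.1194]), array([-0.0015, -0.0006,  0.1194]))
```

>>> apply_moves(
  moves=[
    [-0.016,-0.074,0.013,-0.0015,-0.0006,0.02,-1],
    [0,0,0,0,0,0.025,-1],
    [0,0,0,0,0,0.025,-1],
    [0,0,0,0,0,0.025,-1],
    [0,0,0,0,0,0.02,-1],
    [0,0,0,0,0,0.009,-1],
    [0,0,0,0,0,0,-1],
    [0,0,0,0,0,0,-1],
  ],
)

```text
clock: 9.05
tcp_pos: [0.5157, -0.0542, 0.1067]
orientation: [-0.211, 3.133, -0.0]
contact_force: [0.3, -1.0, -2.3]
grip_width: 0.013
gripper_force: 59.0
```

Run:
```python
from h import *
o=telemetry.get_obs();T=pose(o);print(o["clock"],o["tcp_pos"],o["contact_force"],goal((.5146,-.0544,.075),np.pi/2+.1343-.0012))
w=grab_frame("wrist");s=grab_frame("scene");d=grab_frame("side");np.save("w6.npy",T)
for n,i in(("w6",w),("s6",s),("d6",d)):cv2.imwrite(f"pics/{n}.png",i)
o=np.zeros((600,800,3),np.uint8);o[:300,:400]=cv2.resize(s[170:320,210:410],(400,300),interpolation=2);o[:300,400:]=cv2.resize(d[210:360,250:450],(400,300),interpolation=2);o[300:,:400]=cv2.resize(w,(400,300),interpolation=cv2.INTER_AREA)
o[300:,400:]=cv2.resize(w[60:360,0:400],(400,300));cv2.imwrite("pics/z2.png",o)
```

```text
9.05 [ 0.51572414 -0.05420198  0.10670493] [ 0.33394743 -0.98070473 -2.32291598] (array([-0.004,  0.016,  0.013]), array([ 0.0012, -0.    ,  0.0317]), array([ 0.0011, -0.    ,  0.0317]))
```

View pics/z2.png

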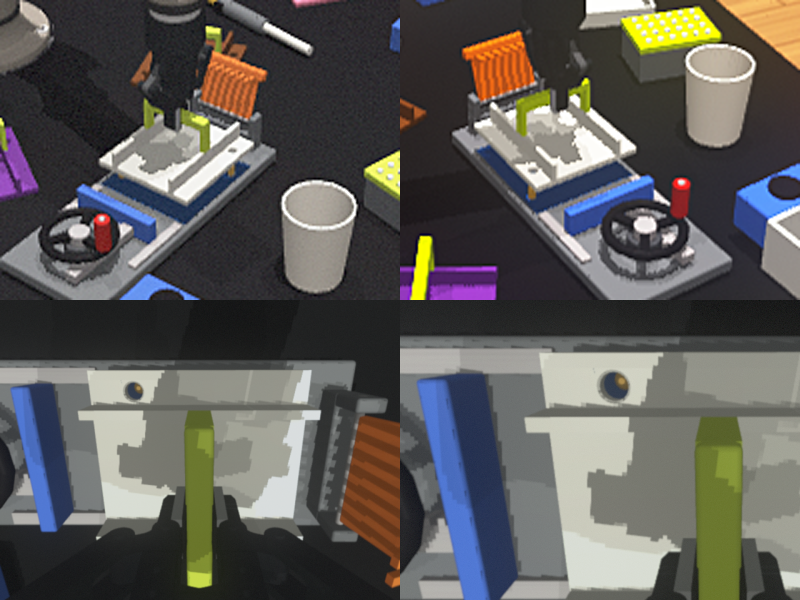

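Run:
```python
from h import *
T=np.load("w6.npy");c=cam("wrist",T);w=cv2.imread("pics/w6.png")
h=cv2.cvtColor(w,cv2.COLOR_BGR2HSV)
sub=h[120:175,190:240];m=mask(sub,(8,90,50),(24,255,255));ys,xs=np.nonzero(m);print("pin",xs.mean()+190,ys.mean()+120,len(xs),xs.min()+190,xs.max()+190,ys.min()+120,ys.max()+120)
m=255-mask(sub,(0,0,0),(180,70,255));m2=cv2.morphologyEx(cv2.inRange(sub[...,1],60,255)|cv2.inRange(sub[...,2],0,70),3,np.ones((3,3)))
k,l,st,ce=cv2.connectedComponentsWithStats(m2);print([(s.tolist(),(q+[190,120]).round(1)) for s,q in zip(st[1:],ce[1:]) if s[4]>20])
b=T[2,3]-.05
hole=onz(c,(213.5,146),b+.006);pin=onz(c,(221.5,140.5),.044)
print("hole",hole.round(4),"pin",pin.round(4),(pin-hole).round(4),"tool",(T[:3,:3].T@(pin-hole)).round(4))
cp=np.load("cast.npy");a=cp[3];print("pin pred",cp[:2]+[np.cos(a)*-.058+np.sin(a)*.045,np.sin(a)*-.058-np.cos(a)*.045])
```

```text
pin 220.84745762711864 141.28813559322035 118 216 226 134 148
[([15, 13, 23, 25, 461], array([215.9, 144.9]))]
hole [ 0.463  -0.1076  0.0627] pin [ 0.4626 -0.1082  0.044 ] [-0.0003 -0.0006 -0.0187] tool [ 0.0005 -0.0006  0.0187]
pin pred [ 0.46198496 -0.10702798]
```

Run:
```python
from h import *
T=np.load("w6.npy");c=cam("wrist",T);w=cv2.imread("pics/w6.png");h=cv2.cvtColor(w,cv2.COLOR_BGR2HSV)[128:162,198:236]
for z in(.050,.042):
    q=T[:3,:3]@np.array([.0016+.058,-.0452,z])+T[:3,3];print("hole pred",z,proj(c,q).round(1))
for z in(.046,.039,.030):print("pin pred",z,proj(c,[.46198,-.10703,z]).round(1))
br=mask(h,(8,90,50),(24,255,255))>0; lt=(h[...,1]<60)&(h[...,2]>90)
for i in range(0,34,1):print(128+i,"".join("P" if br[i,j] else "." if lt[i,j] else "b" if h[i,j,1]>110 else "#" for j in range(38)))
```

```text
hole pred 0.05 [[218.  144.2]]
hole pred 0.042 [[213.8 146.3]]
pin pred 0.046 [[223.1 139.9]]
pin pred 0.039 [[226.2 138.4]]
pin pred 0.03 [[229.9 136.7]]
128 ......................................
129 ......................................
130 ......................................
131 ......................................
132 ......................................
133 ...........##########.................
134 .........##########PPP#...............
135 ........##########PPPPP#..............
136 .......###########PPPPPP#.............
137 ......############PPPPPPPP............
138 ......############PPPPPPPPP...........
139 .....#############PPPPPPPPP#..........
140 .....#############PPPPPPPPPP#.........
141 ....##############PPPPPPPPPP#.........
142 ....##############PPPPPPPPPPP#........
143 .....##############PPPPPPPPPP#........
144 .....##############PPPPPPPPPP#........
145 ...#################PPPPPPPPP#........
146 .....#################PPPPPPP#........
147 ......################PPPPPPP#........
148 ......###################PPPP#........
149 ......########################........
150 .......#######################........
151 ........#####################.........
152 ........#####################.........
153 .........####################.........
154 ..........##################..........
155 ...........################...........
156 .............#############............
157 ..............############............
158 ................#######...............
159 ......................................
160 ......................................
161 ......................................
```

The hole is centred at (214.5,145.5) and the pin in it at (226,138). Both match the prediction, leaving about a 1 mm correction, so I lower the tray.

>>> apply_moves(
  moves=[
    [0,0,0,0.0011,0,0.002,-1],
    [0,0,0,0,0,0.005,-1],
    [0,0,0,0,0,0.005,-1],
    [0,0,0,0,0,0.005,-1],
    [0,0,0,0,0,0.005,-1],
    [0,0,0,0,0,0.004,-1],
    [0,0,0,0,0,0.002,-1],
    [0,0,0,0,0,0,-1],
  ],
)

```text
clock: 9.87
tcp_pos: [0.5142, -0.0552, 0.0781]
orientation: [-0.209, 3.133, -0.001]
contact_force: [-0.2, -1.1, -2.9]
grip_width: 0.013
gripper_force: 59.0
```

>>> apply_moves(
  moves=[
    [0,0,0,0,0,0.001,-1],
    [0,0,0,0,0,0.001,-1],
    [0,0,0,0,0,0.001,-1],
    [0,0,0,0,0,0.001,-1],
    [0,0,0,0,0,0.0005,-1],
    [0,0,0,0,0,0,-1],
    [0,0,0,0,0,0,-1],
    [0,0,0,0,0,0,-1],
  ],
)

```text
clock: 10.53
tcp_pos: [0.5147, -0.0551, 0.0744]
orientation: [-0.209, 3.132, -0.001]
contact_force: [-0.9, -0.2, 0.2]
grip_width: 0.0126
gripper_force: 59.5
```

>>> apply_moves(
  moves=[
    [0,0,0,0,0,0.0005,-1],
    [0,0,0,0,0,0,1],
    [0,0,0,0,0,0,1],
    [0,0,0,0,0,0,1],
    [0,0,0,0,0,0,1],
    [0,0,0,0,0,0,1],
    [0,0,0,0,0,0,1],
    [0,0,0,0,0,0,1],
  ],
)

```text
clock: 11.2
tcp_pos: [0.5146, -0.0552, 0.0737]
orientation: [-0.209, 3.132, -0.001]
contact_force: [0.3, -0.1, -0.3]
grip_width: 0.0854
gripper_force: 0.0
```

>>> apply_moves(
  moves=[
    [0,0,0,0,0,-0.01,1],
    [0,0,0,0,0,-0.02,1],
    [0,0,0,0,0,-0.035,1],
    [0,0,0,0,0,-0.035,1],
    [0,0,0,0,0,-0.035,1],
    [0,0,0,0,-0.02,-0.03,1],
    [0,0,0,0,-0.04,0,1],
    [0,0,0,0,-0.03,0,1],
  ],
)

```text
clock: 11.87
tcp_pos: [0.5277, -0.1462, 0.2424]
orientation: [-0.211, 3.126, -0.002]
contact_force: [1.3, -0.3, -1.0]
grip_width: 0.0858
gripper_force: 0.0
```

>>> apply_moves(
  moves=[
    [0,0,0,0,-0.02,0,1],
    [0,0,0,0,0,0,1],
    [0,0,0,0,0,0,1],
    [0,0,0,0,0,0,1],
    [0,0,0,0,0,0,1],
    [0,0,0,0,0,0,1],
    [0,0,0,0,0,0,1],
    [0,0,0,0,0,0,1],
  ],
)

```text
clock: 12.53
tcp_pos: [0.5289, -0.1634, 0.2389]
orientation: [-0.211, 3.132, -0.0]
contact_force: [0.1, 0.7, -0.4]
grip_width: 0.0852
gripper_force: 0.0
```

Run:
```python
from h import *
o=telemetry.get_obs();T=pose(o);w=grab_frame("wrist");s=grab_frame("scene");d=grab_frame("side");np.save("w7.npy",T);print(o["clock"],o["tcp_pos"],T.round(3).tolist())
for n,i in(("w7",w),("s7",s),("d7",d)):
    cv2.imwrite(f"pics/{n}.png",i);h=cv2.cvtColor(i,cv2.COLOR_BGR2HSV);m=mask(h,(0,150,60),(5,255,255))|mask(h,(174,150,60),(180,255,255))
    k,l,st,ce=cv2.connectedComponentsWithStats(m);print(n,[(a.tolist(),b.round(1).tolist()) for a,b in zip(st[1:],ce[1:]) if a[4]>20])
cp=np.load("cast.npy");print("axis",proj(cam("wrist",T),[cp[0]+.195*np.sin(cp[3]),cp[1]-.195*np.cos(cp[3]),.062]))
cv2.imwrite("pics/z3.png",np.hstack([cv2.resize(w,(400,300),interpolation=3),cv2.resize(s[170:320,210:410],(400,300),interpolation=2)]))
```

```text
12.5333 [ 0.52888394 -0.16339128  0.23885047] [[-0.991, -0.134, 0.002, 0.529], [-0.134, 0.991, -0.0, -0.163], [-0.002, -0.0, -1.0, 0.239], [0.0, 0.0, 0.0, 1.0]]
w7 [([176, 247, 40, 45, 959], [196.9, 268.8])]
s7 [([257, 277, 9, 20, 140], [260.9, 286.6]), ([169, 314, 17, 17, 210], [177.2, 322.1])]
d7 [([385, 299, 10, 20, 151], [389.6, 308.9]), ([465, 341, 17, 16, 229], [472.9, 348.6])]
axis [[208.75835997 203.2707798 ]]
```

View pics/z3.png

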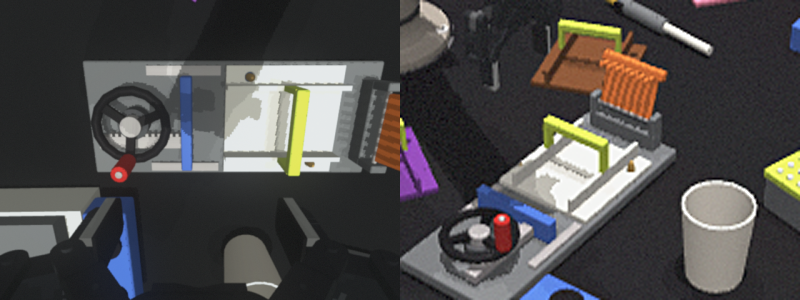

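The tray is seated with pins showing through both holes. The red knob top is at about (190,278) full-size in wrist and the dam is at column 297.

Run:
```python
from h import *
c=cam("wrist",np.load("w7.npy"));S,D=cam("scene"),cam("side");cp=np.load("cast.npy");a=cp[3]
L=lambda p:np.r_[np.array([[np.cos(a),np.sin(a)],[-np.sin(a),np.cos(a)]])@(np.array(p[:2])-cp[:2]),p[2]]
k=tri([(S,(260.9,286.6)),(D,(389.6,308.9))]);print("knob SD",k.round(4),L(k).round(4))
k=tri([(c,(196.9,268.8)),(S,(260.9,286.6)),(D,(389.6,308.9))]);print("knob",k.round(4),L(k).round(4))
w=cv2.imread("pics/w7.png");h=cv2.cvtColor(w,cv2.COLOR_BGR2HSV);m=mask(h,(100,130,90),(125,255,255))
for r0 in(160,200,240):
    xs=np.nonzero(m[r0,250:340])[0]+250
    if len(xs):print(r0,xs.min(),xs.max(),L(onz(c,(xs.min(),r0),.058)).round(4),L(onz(c,(xs.max(),r0),.058)).round(4))
# red top disc at z .107: brighter
ys,xs=np.nonzero(mask(h,(0,150,170),(5,255,255)));print("bright red",xs.min(),xs.max(),ys.min(),ys.max())
# fit cylinder silhouette centre
m=(mask(h,(0,150,40),(6,255,255))|mask(h,(172,150,40),(180,255,255)));m[:,:150]=0;m[:230]=0;m[300:]=0;m[:,230:]=0
t=np.linspace(0,6.283,40)
def iou(p):
    P=np.vstack([np.c_[p[0]+.01*np.cos(t),p[1]+.01*np.sin(t),0*t+z] for z in(.066,.107)]);i=np.zeros(m.shape,np.uint8)
    cv2.fillConvexPoly(i,cv2.convexHull(np.round(proj(c,P)*16).astype(np.int32)),255,shift=4);return -((i>0)&(m>0)).sum()/((i>0)|(m>0)).sum()
from scipy.optimize import minimize
s=minimize(iou,k[:2],method="Nelder-Mead",options=dict(initial_simplex=[k[:2],k[:2]+[.004,0],k[:2]+[0,.004]]));print("knob fit",s.x.round(4),s.fun,L(np.r_[s.x,.089]).round(4))
ax=cp[:2]+[.195*np.sin(a),-.195*np.cos(a)];print("axis",ax)
q=s.x-ax;print("R",np.hypot(*q),"ang",np.arctan2(q[1],q[0]))
kk=ax+.044*q/np.hypot(*q);print(kk,goal(np.r_[kk,.073],np.pi/2+a))
```

```text
knob SD [ 0.5831 -0.2466  0.0825] [ 0.0433 -0.1996  0.0825]
knob [ 0.584  -0.248   0.0841] [ 0.044  -0.2011  0.0841]
160 289 306 [-0.0326 -0.1327  0.058 ] [-0.0326 -0.1199  0.058 ]
200 290 306 [-0.0016 -0.1326  0.058 ] [-0.0016 -0.1202  0.058 ]
240 290 306 [ 0.0313 -0.1333  0.058 ] [ 0.0313 -0.1205  0.058 ]
bright red 177 203 267 290
knob fit [ 0.5834 -0.2476] -0.7474668745128605 [ 0.0434 -0.2006  0.089 ]
axis [ 0.53957839 -0.24789409]
R 0.04377392653991014 ang 0.006176990643859118
[ 0.58357755 -0.2476223 ] (array([-0.005,  0.022, -0.009]), array([-0.0427, -0.0902,  0.166 ]), array([-0.043 , -0.0903,  0.1658]))
```

>>> apply_moves(
  moves=[
    [0,0,0,-0.0108,-0.0226,0.01,1],
    [0,0,0,-0.0108,-0.0226,0.015,1],
    [0,0,0,-0.0108,-0.0226,0.015,1],
    [0,0,0,-0.0106,-0.0225,0.02,1],
    [0,0,0,0,0,0.02,1],
    [0,0,0,0,0,0.01,1],
    [0,0,0,0,0,0,1],
    [0,0,0,0,0,0,1],
  ],
)

```text
clock: 13.35
tcp_pos: [0.5834, -0.2471, 0.1489]
orientation: [-0.21, 3.133, 0.001]
contact_force: [-0.1, 1.0, 0.3]
grip_width: 0.0853
gripper_force: 0.0
```

Run:
```python
from h import *
o=telemetry.get_obs();a=np.load("cast.npy")[3];print(o["clock"],o["tcp_pos"],goal((.5836,-.2476,.073),np.pi/2+a))
T=pose(o);c=cam("wrist",T);w=grab_frame("wrist");h=cv2.cvtColor(w,cv2.COLOR_BGR2HSV);m=mask(h,(0,150,40),(6,255,255))|mask(h,(172,150,40),(180,255,255))
k,l,st,ce=cv2.connectedComponentsWithStats(m);print([(s.tolist()) for s in st[1:] if s[4]>200])
t=np.linspace(0,6.283,40);P=np.vstack([np.c_[.5836+.01*np.cos(t),-.2476+.01*np.sin(t),0*t+z] for z in(.063,.107)]);q=proj(c,P);print(q.min(0),q.max(0))
```

```text
13.35 [ 0.58336683 -0.24706309  0.14888614] (array([ 0.003,  0.014, -0.005]), array([-0.0001, -0.0006,  0.0759]), array([-0.0002, -0.0006,  0.0759]))
[[297, 230, 41, 64, 1796]]
[297.08484895 227.20760469] [339.57125433 294.43502403]
```

Knob matches the prediction to within 2 px, so I descend and grip.

>>> apply_moves(
  moves=[
    [0,0,0,0,0,0.015,1],
    [0,0,0,0,0,0.02,1],
    [0,0,0,0,0,0.02,1],
    [0,0,0,0,0,0.015,1],
    [0,0,0,0,0,0.006,1],
    [0,0,0,0,0,0,1],
    [0,0,0,0,0,0,-1],
    [0,0,0,0,0,0,-1],
  ],
  grip_force=40,
)

```text
clock: 14.07
tcp_pos: [0.5849, -0.2483, 0.0747]
orientation: [-0.209, 3.13, -0.002]
contact_force: [0.7, 0.4, 0.6]
grip_width: 0.0639
gripper_force: 0.0
```

>>> apply_moves(
  moves=[
    [0,0,0,0,0,0,-1],
    [0,0,0,0,0,0,-1],
    [0,0,0,0,0,0,-1],
    [0,0,0,0,0,0,-1],
    [0,0,0,0,0,0,-1],
    [0,0,0,0,0,0,-1],
    [0,0,0,0,0,0,-1],
    [0,0,0,0,0,0,-1],
  ],
)

```text
clock: 14.73
tcp_pos: [0.5841, -0.2481, 0.0736]
orientation: [-0.209, 3.132, -0.001]
contact_force: [-1.5, 0.6, 5.0]
grip_width: 0.0191
gripper_force: 39.0
```

Run:
```python
from h import *
o=telemetry.get_obs();T=pose(o);print(o["clock"],o["tcp_pos"],o["grip_width"],o["contact_force"])
ax=np.array([.5396,-.2479]);q=o["tcp_pos"][:2]-ax;print(np.hypot(*q),np.arctan2(q[1],q[0]))
# clockwise steps in tool axes, 0.2 rad each
A=T[:3,:3];ph=np.arctan2(q[1],q[0])
for i in range(30):
    f=ph-.2*i;d=.044*(np.array([np.cos(f-.2),np.sin(f-.2),0])-np.array([np.cos(f),np.sin(f),0]));print(i,round(f-.2,2),(A.T@d)[:2].round(4))
```

```text
14.7333 [ 0.58412237 -0.24807439  0.07359586] 0.01906359262988152 [-1.46236627  0.59581773  5.00008599]
0.04452271098564263 -0.003916833907569682
0 -0.2 [ 0.0021 -0.0085]
1 -0.4 [ 0.0037 -0.008 ]
2 -0.6 [ 0.0052 -0.0071]
3 -0.8 [ 0.0065 -0.0059]
4 -1.0 [ 0.0076 -0.0045]
5 -1.2 [ 0.0083 -0.0029]
6 -1.4 [ 0.0087 -0.0012]
7 -1.6 [0.0088 0.0006]
8 -1.8 [0.0085 0.0023]
9 -2.0 [0.0078 0.0039]
10 -2.2 [0.0069 0.0054]
11 -2.4 [0.0057 0.0067]
12 -2.6 [0.0042 0.0077]
13 -2.8 [0.0026 0.0084]
14 -3.0 [0.0009 0.0087]
15 -3.2 [-0.0008  0.0087]
16 -3.4 [-0.0026  0.0084]
17 -3.6 [-0.0042  0.0077]
18 -3.8 [-0.0056  0.0067]
19 -4.0 [-0.0069  0.0055]
20 -4.2 [-0.0078  0.004 ]
21 -4.4 [-0.0085  0.0024]
22 -4.6 [-0.0088  0.0007]
23 -4.8 [-0.0087 -0.0011]
24 -5.0 [-0.0083 -0.0028]
25 -5.2 [-0.0076 -0.0044]
26 -5.4 [-0.0066 -0.0058]
27 -5.6 [-0.0053 -0.007 ]
28 -5.8 [-0.0038 -0.0079]
29 -6.0 [-0.0021 -0.0085]
```

>>> apply_moves(
  moves=[
    [0,0,0,0.0021,-0.0085,0,-1],
    [0,0,0,0.0037,-0.008,0,-1],
    [0,0,0,0.0052,-0.0071,0,-1],
    [0,0,0,0.0065,-0.0059,0,-1],
    [0,0,0,0.0076,-0.0045,0,-1],
    [0,0,0,0.0083,-0.0029,0,-1],
    [0,0,0,0.0087,-0.0012,0,-1],
    [0,0,0,0,0,0,-1],
  ],
)

```text
clock: 15.4
tcp_pos: [0.546, -0.2919, 0.0736]
orientation: [-0.207, 3.132, 0.0]
contact_force: [-1.8, 0.6, 6.0]
grip_width: 0.0188
gripper_force: 39.2
```

Run:
```python
from h import *
o=telemetry.get_obs();print(o["tcp_pos"],o["contact_force"],o["moment"],o["grip_width"])
ax=np.array([.5396,-.2479]);q=o["tcp_pos"][:2]-ax;print(np.hypot(*q),np.arctan2(q[1],q[0]))
s=grab_frame("wrist");h=cv2.cvtColor(s,cv2.COLOR_BGR2HSV);T=pose(o);c=cam("wrist",T);cp=np.load("cast.npy");a=cp[3]
m=mask(h,(0,150,40),(6,255,255))|mask(h,(172,150,40),(180,255,255));ys,xs=np.nonzero(m);print("red",len(xs),xs.min(),xs.max(),ys.min(),ys.max())
m=mask(h,(100,130,60),(125,255,255));P=lambda x,y,z:[cp[0]+np.cos(a)*x-np.sin(a)*y,cp[1]+np.sin(a)*x+np.cos(a)*y,z]
for y in(-.12,-.11,-.10,-.09,-.075):print(y,proj(c,P(0,y,.058)).round(1),proj(c,P(-.04,y,.058)).round(1))
r0=int(proj(c,P(-.04,-.11,.058))[0,1]);xs=np.nonzero(m[r0])[0];print(r0,xs.min() if len(xs) else None,xs.max() if len(xs) else None,len(xs))
```

```text
[ 0.54602142 -0.29185146  0.07358612] [-1.77439951  0.61187934  5.9817686 ] [ 0.23139789  0.2480684  -0.00698388] 0.018762501571642824
0.0444180794853535 -1.425720320688648
red 5116 288 349 285 398
-0.12 [[610.2 298.9]] [[632.6 204.3]]
-0.11 [[634.6 298.8]] [[658.9 204.2]]
-0.1 [[658.9 298.8]] [[685.1 204.2]]
-0.09 [[683.3 298.7]] [[711.4 204.1]]
-0.075 [[719.8 298.6]] [[750.8 204. ]]
204 578 629 52
```

>>> apply_moves(
  moves=[
    [0,0,0,0.0088,0.0006,0,-1],
    [0,0,0,0.0085,0.0023,0,-1],
    [0,0,0,0.0078,0.0039,0,-1],
    [0,0,0,0.0069,0.0054,0,-1],
    [0,0,0,0.0057,0.0067,0,-1],
    [0,0,0,0.0042,0.0077,0,-1],
    [0,0,0,0.0026,0.0084,0,-1],
    [0,0,0,0.0009,0.0087,0,-1],
  ],
)

```text
clock: 16.12
tcp_pos: [0.4965, -0.2547, 0.0736]
orientation: [-0.207, 3.13, -0.003]
contact_force: [2.7, -1.5, 5.8]
grip_width: 0.0186
gripper_force: 39.8
```

>>> apply_moves(
  moves=[
    [0,0,0,-0.0008,0.0087,0,-1],
    [0,0,0,-0.0026,0.0084,0,-1],
    [0,0,0,-0.0042,0.0077,0,-1],
    [0,0,0,-0.0056,0.0067,0,-1],
    [0,0,0,-0.0069,0.0055,0,-1],
    [0,0,0,-0.0078,0.004,0,-1],
    [0,0,0,-0.0085,0.0024,0,-1],
    [0,0,0,0,0,0,-1],
  ],
)

```text
clock: 16.78
tcp_pos: [0.5282, -0.2058, 0.0735]
orientation: [-0.211, 3.13, -0.002]
contact_force: [0.7, 1.5, 9.6]
grip_width: 0.0191
gripper_force: 39.9
```

```bash
cat > dam.py <<'E'
from h import *
o=telemetry.get_obs();print(o["clock"],o["tcp_pos"],o["contact_force"],o["grip_width"])
ax=np.array([.5396,-.2479]);q=o["tcp_pos"][:2]-ax;print(np.hypot(*q),np.arctan2(q[1],q[0]))
s=grab_frame("wrist");h=cv2.cvtColor(s,cv2.COLOR_BGR2HSV);T=pose(o);c=cam("wrist",T);cp=np.load("cast.npy");a=cp[3]
cv2.imwrite("pics/dam_%.1f.png"%o["clock"],s)
P=lambda x,y,z:[cp[0]+np.cos(a)*x-np.sin(a)*y,cp[1]+np.sin(a)*x+np.cos(a)*y,z]
m=mask(h,(100,130,60),(125,255,255))
L=lambda p:np.r_[np.array([[np.cos(a),np.sin(a)],[-np.sin(a),np.cos(a)]])@(np.array(p[:2])-cp[:2]),p[2]]
for x in(-.05,-.04,-.03,0):
    r0=int(proj(c,P(x,-.09,.058))[0,1])
    if not 0<=r0<480:continue
    xs=np.nonzero(m[r0])[0];
    if len(xs):print(x,r0,xs.min(),xs.max(),len(xs),L(onz(c,(xs.max(),r0),.058))[1].round(4),"left",L(onz(c,(xs.min(),r0),.058))[1].round(4))
E
python3 dam.py
```

```text
16.7833 [ 0.52819312 -0.20581796  0.07353623] [0.74432007 1.51462095 9.61985449] 0.019085870303419933
0.04360062716752233 1.8354986679082814
-0.05 195 440 496 54 -0.0852 left -0.1063
-0.04 220 438 492 53 -0.0854 left -0.1062
-0.03 244 436 489 53 -0.0853 left -0.1061
0 312 429 480 37 -0.0852 left -0.1064
```

>>> apply_moves(
  moves=[
    [0,0,0,-0.0088,0.0007,0,-1],
    [0,0,0,-0.0087,-0.0011,0,-1],
    [0,0,0,-0.0083,-0.0028,0,-1],
    [0,0,0,-0.0076,-0.0044,0,-1],
    [0,0,0,-0.0066,-0.0058,0,-1],
    [0,0,0,0,0,0,-1],
    [0,0,0,0,0,0,-1],
    [0,0,0,0,0,0,-1],
  ],
)

```text
clock: 17.5
tcp_pos: [0.5685, -0.2146, 0.0736]
orientation: [-0.208, 3.131, -0.002]
contact_force: [0.9, 0.6, 6.9]
grip_width: 0.0189
gripper_force: 39.7
```

```bash
python3 dam.py
```

```text
17.5 [ 0.56851328 -0.21463921  0.07360196] [0.90650972 0.62575755 6.85676681] 0.018899132011364686
0.04407105952327308 0.8552092813166202
-0.05 86 502 574 73 -0.0771 left -0.1022
-0.04 115 498 568 71 -0.0774 left -0.1023
-0.03 144 495 563 69 -0.0773 left -0.1021
0 223 485 549 65 -0.0773 left -0.102
```

>>> apply_moves(
  moves=[
    [0,0,0,-0.0015,-0.0016,0,-1],
    [0,0,0,-0.0014,-0.0017,0,-1],
    [0,0,0,-0.0013,-0.0017,0,-1],
    [0,0,0,-0.0013,-0.0018,0,-1],
    [0,0,0,0,0,0,-1],
    [0,0,0,0,0,0,-1],
    [0,0,0,0,0,0,-1],
    [0,0,0,0,0,0,-1],
  ],
)

```text
clock: 18.22
tcp_pos: [0.5743, -0.2205, 0.0736]
orientation: [-0.208, 3.131, -0.001]
contact_force: [-0.7, -0.7, 7.0]
grip_width: 0.0191
gripper_force: 39.9
```

```bash
python3 dam.py
```

```text
18.2167 [ 0.5743306  -0.2205362   0.07358742] [-0.69838549 -0.66004129  7.03528734] 0.019076778486754122
0.044215296382153005 0.6673113676647969
-0.05 71 523 599 77 -0.0759 left -0.1022
-0.04 101 519 593 75 -0.076 left -0.1021
-0.03 130 515 588 74 -0.0758 left -0.1021
0 210 504 572 68 -0.076 left -0.102
```

>>> apply_moves(
  moves=[
    [0,0,0,-0.0012,-0.0018,0,-1],
    [0,0,0,0,0,0,-1],
    [0,0,0,0,0,0,-1],
    [0,0,0,-0.0011,-0.0019,0,-1],
    [0,0,0,0,0,0,-1],
    [0,0,0,0,0,0,-1],
    [0,0,0,0,0,0,-1],
    [0,0,0,0,0,0,-1],
  ],
)

```text
clock: 18.93
tcp_pos: [0.5765, -0.2234, 0.0735]
orientation: [-0.209, 3.133, 0.0]
contact_force: [-1.8, 1.0, 9.2]
grip_width: 0.0191
gripper_force: 40.0
```

```bash
python3 dam.py
```

```text
18.9333 [ 0.57649868 -0.22340828  0.0735431 ] [-1.82966822  1.02999072  9.18496022] 0.01906898821599544
0.04428720380405193 0.5859847696789037
-0.05 65 533 611 79 -0.0752 left -0.1021
-0.04 96 528 605 78 -0.0752 left -0.1023
-0.03 125 524 599 76 -0.0752 left -0.1022
0 206 513 583 71 -0.0751 left -0.1019
```

>>> apply_moves(
  moves=[
    [0,0,0,-0.001,-0.0019,0,-1],
    [0,0,0,0,0,0,-1],
    [0,0,0,0,0,0,-1],
    [0,0,0,0,0,0,-1],
    [0,0,0,0,0,0,-1],
    [0,0,0,0,0,0,-1],
    [0,0,0,0,0,0,-1],
    [0,0,0,0,0,0,-1],
  ],
)

```text
clock: 19.65
tcp_pos: [0.5771, -0.2243, 0.0735]
orientation: [-0.209, 3.134, 0.002]
contact_force: [-4.4, 3.7, 12.0]
grip_width: 0.019
gripper_force: 40.4
```

```bash
python3 dam.py
```

```text
19.65 [ 0.57714801 -0.22431969  0.07350958] [-4.40242773  3.69946521 11.95487079] 0.019044725427682412
0.044338292852340984 0.5607568565218313
-0.05 64 535 614 80 -0.0751 left -0.1024
-0.04 94 531 608 78 -0.0751 left -0.1022
-0.03 124 527 602 76 -0.0751 left -0.1021
0 205 515 586 72 -0.0749 left -0.1021
```

>>> apply_moves(
  moves=[
    [0,0,0,-0.001,-0.0019,0,-1],
    [0,0,0,0,0,0,-1],
    [0,0,0,0,0,0,-1],
    [0,0,0,0,0,0,-1],
    [0,0,0,0,0,0,-1],
    [0,0,0,0,0,0,-1],
    [0,0,0,0,0,0,-1],
    [0,0,0,0,0,0,-1],
  ],
)

```text
clock: 20.37
tcp_pos: [0.5777, -0.2252, 0.0735]
orientation: [0.21, -3.134, -0.005]
contact_force: [-6.0, 6.1, 14.6]
grip_width: 0.0189
gripper_force: 40.7
```

```bash
python3 dam.py
```

```text
20.3667 [ 0.57771214 -0.22521682  0.07345979] [-6.02703236  6.14653119 14.62777157] 0.01891662910326921
0.04435156965867073 0.536860061012027
-0.05 63 538 617 80 -0.075 left -0.1023
-0.04 93 533 611 79 -0.0749 left -0.1025
-0.03 122 529 605 77 -0.075 left -0.1023
0 203 517 588 72 -0.0752 left -0.1023
```

The dam face is at y = -0.075 and the resisting force is rising, so the dam is in contact. I release the knob and rise.

>>> apply_moves(
  moves=[
    [0,0,0,0.001,0.0019,0,-1],
    [0,0,0,0,0,0,1],
    [0,0,0,0,0,0,1],
    [0,0,0,0,0,0,1],
    [0,0,0,0,0,0,1],
    [0,0,0,0,0,0,1],
    [0,0,0,0,0,0,1],
    [0,0,0,0,0,0,1],
  ],
)

```text
clock: 21.08
tcp_pos: [0.5784, -0.2254, 0.0728]
orientation: [-0.209, 3.132, -0.001]
contact_force: [0.9, -0.1, 0.1]
grip_width: 0.0855
gripper_force: 0.0
```

>>> apply_moves(
  moves=[
    [0,0,0,0,0,-0.01,1],
    [0,0,0,0,0,-0.02,1],
    [0,0,0,0,0,-0.03,1],
    [0,0,0,0,0,-0.03,1],
    [0,0,0,0,0,-0.03,1],
    [0,0,0,0,0,-0.02,1],
    [0,0,0,0,0,0,1],
    [0,0,0,0,0,0,1],
  ],
)

```text
clock: 21.75
tcp_pos: [0.5789, -0.2256, 0.2149]
orientation: [-0.208, 3.129, -0.002]
contact_force: [0.4, -0.1, -0.6]
grip_width: 0.0853
gripper_force: 0.0
```

```bash
python3 dam.py
python3 - <<'E'
from h import *
o=telemetry.get_obs();print(o["clock"],o["joints"].round(2))
cp=np.load("cast.npy");a=cp[3]
p=[cp[0]-.185*np.sin(a),cp[1]+.185*np.cos(a)]
for y in(a+np.pi,a):print(y,goal(p+[.22],y))
# comb bar in old pics w3 & scene
S,D=cam("scene"),cam("side")
for th in(1.8,1.9,2.0,2.1):
    y,z=.112-.068*np.cos(th),.066+.068*np.sin(th);print(th,[proj(C,[cp[0]+np.cos(a)*x-np.sin(a)*y,cp[1]+np.sin(a)*x+np.cos(a)*y,z]).round(1).tolist() for C in(S,D) for x in(-.05,.05)])
for n in("s7","d7"):
    h=cv2.cvtColor(cv2.imread(f"pics/{n}.png"),cv2.COLOR_BGR2HSV);m=mask(h,(6,170,120),(14,255,255));k,l,st,ce=cv2.connectedComponentsWithStats(m);i=1+st[1:,4].argmax();print(n,st[i]);ys,xs=np.nonzero(l==i)
    for x in range(xs.min(),xs.max()+1,4):print(x,ys[xs==x].min(),end="; ")
    print()
E
```

```text
21.75 [ 0.5788683  -0.22557904  0.21488849] [ 0.39138476 -0.14287455 -0.61739351] 0.08530835459720697
0.04516884536089441 0.516876471872193
-0.05 74 445 476 26 -0.0755 left -0.0958
-0.04 90 445 474 25 -0.0756 left -0.0949
-0.03 106 444 472 23 -0.0758 left -0.0946
0 151 448 467 20 -0.0759 left -0.0891
21.8 [-0.02  0.42  0.38  1.73 -0.18  1.02  2.14]
3.2761141459931293 (array([ -0.026,   0.018, -15.013]), array([ 0.0416,  0.3626, -0.007 ]), array([-0.3626,  0.0411, -0.0067]))
0.13452149240333625 (array([ 0.018,  0.026, 14.987]), array([ 0.0416,  0.3626, -0.007 ]), array([ 0.3626, -0.0411, -0.0067]))
1.8 [[[310.7, 196.5]], [[340.7, 208.2]], [[282.9, 237.3]], [[316.4, 226.5]]]
1.9 [[[312.1, 196.1]], [[342.0, 207.7]], [[281.7, 236.8]], [[315.1, 226.0]]]
2.0 [[[313.4, 195.9]], [[343.3, 207.5]], [[280.5, 236.5]], [[313.9, 225.8]]]
2.1 [[[314.7, 195.9]], [[344.5, 207.5]], [[279.5, 236.5]], [[312.7, 225.8]]]
s7 [310 194  34  35 714]
310 201; 314 194; 318 196; 322 197; 326 199; 330 201; 334 202; 338 204; 342 205; 
d7 [281 224  37  36 774]
281 234; 285 233; 289 231; 293 233; 297 229; 301 228; 305 226; 309 225; 313 224; 317 231;
```

>>> apply_moves(
  moves=[
    [0,0,1,0,0,0,-1],
    [0,0,1,0,0,0,-1],
    [0,0,1,0,0,0,-1],
    [0,0,1,0,0,0,-1],
    [0,0,1,0,0,0,-1],
    [0,0,1,0,0,0,-1],
    [0,0,1,0,0,0,-1],
    [0,0,1,0,0,0,-1],
  ],
)

```text
clock: 22.47
tcp_pos: [0.5771, -0.2249, 0.2113]
orientation: [-1.091, -2.945, -0.0]
contact_force: [0.5, -0.5, 0.8]
grip_width: -0.0002
gripper_force: 0.0
```

>>> apply_moves(
  moves=[
    [0,0,1,0,0,0,-1],
    [0,0,1,0,0,0,-1],
    [0,0,1,0,0,0,-1],
    [0,0,1,0,0,0,-1],
    [0,0,1,0,0,0,-1],
    [0,0,1,0,0,0,-1],
    [0,0,1,0,0,-0.003,-1],
    [0,0,0,0,0,-0.003,-1],
  ],
)

```text
clock: 23.13
tcp_pos: [0.5771, -0.2247, 0.2173]
orientation: [-2.072, -2.36, 0.001]
contact_force: [-0.4, -0.1, -0.4]
grip_width: -0.0003
gripper_force: 0.0
```

>>> apply_moves(
  moves=[
    [0,0,0,0.034,-0.004,0,-1],
    [0,0,0,0.036,-0.004,0,-1],
    [0,0,0,0.036,-0.004,0,-1],
    [0,0,0,0.036,-0.004,0,-1],
    [0,0,0,0.036,-0.004,0,-1],
    [0,0,0,0.036,-0.004,0,-1],
    [0,0,0,0.036,-0.004,0,-1],
    [0,0,0,0.036,-0.004,0,-1],
  ],
)

```text
clock: 23.8
tcp_pos: [0.5072, 0.0554, 0.2182]
orientation: [2.063, 2.367, 0.001]
contact_force: [0.1, 0.7, -0.4]
grip_width: 0.0002
gripper_force: 0.0
```

```bash
cat > loc.py <<'E'
from h import *
o=telemetry.get_obs();cp=np.load("cast.npy");a=cp[3];d=o["tcp_pos"][:2]-cp[:2]
print(o["clock"],o["joints"].round(2),"local y %.4f x %.4f z %.4f"%(-np.sin(a)*d[0]+np.cos(a)*d[1],np.cos(a)*d[0]+np.sin(a)*d[1],o["tcp_pos"][2]),o["contact_force"].round(1),o["grip_width"])
print(goal([cp[0]-.185*np.sin(a),cp[1]+.185*np.cos(a),.115],a))
E
python3 loc.py
```

```text
23.8 [-0.88  0.27  0.78  2.   -0.23  0.96  0.15] local y 0.1099 x 0.0086 z 0.2182 [ 0.1  0.7 -0.4] 0.00018170489516572535
(array([0.013, 0.009, 0.022]), array([ 0.0752, -0.0085,  0.1031]), array([ 0.0751, -0.0086,  0.1032]))
```

>>> apply_moves(
  moves=[
    [0,0,0,0.036,-0.0045,0,-1],
    [0,0,0,0.036,-0.004,0,-1],
    [0,0,0,0.003,0,0.02,-1],
    [0,0,0,0,0,0.03,-1],
    [0,0,0,0,0,0.03,-1],
    [0,0,0,0,0,0.02,-1],
    [0,0,0,0,0,0.003,-1],
    [0,0,0,0,0,0,-1],
  ],
)

```text
clock: 24.47
tcp_pos: [0.4891, 0.1265, 0.1145]
orientation: [2.066, 2.365, -0.003]
contact_force: [2.2, -0.3, -0.4]
grip_width: 0.0
gripper_force: 0.0
```

>>> apply_moves(
  moves=[
    [0,0,0,-0.01,0,0,-1],
    [0,0,0,-0.01,0,0,-1],
    [0,0,0,-0.01,0,0,-1],
    [0,0,0,-0.01,0,0,-1],
    [0,0,0,-0.01,0,0,-1],
    [0,0,0,-0.01,0,0,-1],
    [0,0,0,0,0,0,-1],
    [0,0,0,0,0,0,-1],
  ],
)

```text
clock: 25.13
tcp_pos: [0.4982, 0.0666, 0.1158]
orientation: [2.069, 2.361, 0.002]
contact_force: [-0.9, 0.3, 0.9]
grip_width: -0.0002
gripper_force: 0.0
```

```bash
python3 loc.py
```

```text
25.1333 [-0.8   0.42  0.67  2.1  -0.38  0.74  0.25] local y 0.1221 x 0.0012 z 0.1158 [-0.9  0.3  0.9] -0.00018490647397933666
(array([ 0.022,  0.008, -0.03 ]), array([ 0.0628, -0.0014,  0.0007]), array([ 0.0629, -0.0012,  0.0008]))
```

>>> apply_moves(
  moves=[
    [0,0,0,-0.008,-0.0012,0,-1],
    [0,0,0,-0.008,0,0,-1],
    [0,0,0,-0.008,0,0,-1],
    [0,0,0,-0.008,0,0,-1],
    [0,0,0,-0.008,0,0,-1],
    [0,0,0,-0.007,0,0,-1],
    [0,0,0,0,0,0,-1],
    [0,0,0,0,0,0,-1],
  ],
)

```text
clock: 25.8
tcp_pos: [0.5035, 0.0198, 0.1158]
orientation: [2.069, 2.361, 0.002]
contact_force: [-0.2, -0.3, -0.0]
grip_width: 0.0
gripper_force: 0.0
```

>>> apply_moves(
  moves=[
    [0,0,0,-0.008,0,0.004,-1],
    [0,0,0,-0.008,0,0.006,-1],
    [0,0,0,-0.008,0,0.01,-1],
    [0,0,0,-0.004,0,0.008,-1],
    [0,0,0,-0.002,0,0.006,-1],
    [0,0,0,-0.001,0,0.003,-1],
    [0,0,0,0,0,0,-1],
    [0,0,0,0,0,0,-1],
  ],
)

```text
clock: 26.47
tcp_pos: [0.5073, -0.0098, 0.0785]
orientation: [2.068, 2.363, 0.001]
contact_force: [0.5, -0.3, 0.7]
grip_width: -0.0
gripper_force: 0.0
```

```bash
python3 loc.py
python3 - <<'E'
from h import *
s=grab_frame("scene");d=grab_frame("side");cv2.imwrite("pics/s8.png",s);cv2.imwrite("pics/d8.png",d)
cp=np.load("cast.npy");a=cp[3]
for n,C in(("s8",cam("scene")),("d8",cam("side"))):
    h=cv2.cvtColor(cv2.imread(f"pics/{n}.png"),cv2.COLOR_BGR2HSV);m=mask(h,(6,170,80),(14,255,255));k,l,st,ce=cv2.connectedComponentsWithStats(m);print(n,[x.tolist() for x in st[1:] if x[4]>30])
    for th in(0,.2,.4):
        y,z=.112-.068*np.cos(th),.066+.068*np.sin(th);print(th,[proj(C,[cp[0]+np.cos(a)*x-np.sin(a)*y,cp[1]+np.sin(a)*x+np.cos(a)*y,z]).round(1).tolist() for x in(-.05,.05)])
E
```

```text
26.4667 [-0.59  0.48  0.62  2.11 -0.45  0.67  0.46] local y 0.0453 x -0.0000 z 0.0785 [ 0.5 -0.3  0.7] -1.3649008670034608e-05
(array([ 0.016,  0.006, -0.012]), array([ 1.397e-01, -1.000e-04, -3.660e-02]), array([ 0.1397,  0.    , -0.0365]))
s8 [[292, 223, 42, 24, 300]]
0 [[[292.8, 230.1]], [[322.5, 243.0]]]
0.2 [[[293.0, 225.9]], [[322.9, 238.7]]]
0.4 [[[293.8, 221.3]], [[323.8, 234.0]]]
d8 [[213, 254, 43, 31, 699], [239, 254, 24, 16, 75], [290, 255, 44, 25, 346], [193, 259, 16, 10, 70], [187, 266, 43, 25, 291], [378, 418, 32, 24, 328], [380, 451, 22, 6, 37]]
0 [[[300.0, 274.6]], [[333.5, 262.5]]]
0.2 [[[299.5, 269.9]], [[333.3, 257.9]]]
0.4 [[[298.6, 264.9]], [[332.4, 252.9]]]
```

Comb is following. Press the last few millimetres.

>>> apply_moves(
  moves=[
    [0,0,0,-0.001,0,0.002,-1],
    [0,0,0,0,0,0.002,-1],
    [0,0,0,0,0,0.002,-1],
    [0,0,0,0,0,0.001,-1],
    [0,0,0,0,0,0,-1],
    [0,0,0,0,0,0,-1],
    [0,0,0,0,0,0,-1],
    [0,0,0,0,0,0,-1],
  ],
)

```text
clock: 27.23
tcp_pos: [0.508, -0.0107, 0.0724]
orientation: [2.067, 2.363, 0.004]
contact_force: [-2.2, 0.7, 9.3]
grip_width: 0.0003
gripper_force: 5.0
```

>>> apply_moves(
  moves=[
    [0,0,0,0,0,0.001,-1],
    [0,0,0,0,0,0.001,-1],
    [0,0,0,0,0,0,-1],
    [0,0,0,0,0,0,-1],
    [0,0,0,0,0,0,-1],
    [0,0,0,0,0,0,-1],
    [0,0,0,0,0,0,-1],
    [0,0,0,0,0,0,-1],
  ],
)

```text
clock: 27.9
tcp_pos: [0.5082, -0.0108, 0.072]
orientation: [2.069, 2.363, 0.006]
contact_force: [-8.9, 0.8, 32.0]
grip_width: -0.0001
gripper_force: 16.0
```

>>> apply_moves(
  moves=[
    [0,0,0,0,0,-0.006,-1],
    [0,0,0,0,0,-0.02,-1],
    [0,0,0,0,0,-0.03,-1],
    [0,0,0,0,0,-0.035,-1],
    [0,0,0,0,0,-0.035,-1],
    [0,0,0,0.02,0,-0.03,-1],
    [0,0,0,0.03,0,-0.02,-1],
    [0,0,0,0.03,0,0,-1],
  ],
)

```text
clock: 28.57
tcp_pos: [0.4989, 0.0689, 0.2499]
orientation: [2.069, 2.357, 0.013]
contact_force: [1.4, -0.3, 0.1]
grip_width: 0.0
gripper_force: 0.0
```

>>> apply_moves(
  moves=[
    [0,0,0,0.03,0,0,-1],
    [0,0,0,0.03,0,0,-1],
    [0,0,0,0.03,0,0,-1],
    [0,0,0,0.02,0,0,-1],
    [0,0,0,0.01,0,0,-1],
    [0,0,0,0,0,0,-1],
    [0,0,0,0,0,0,-1],
    [0,0,0,0,0,0,-1],
  ],
)

```text
clock: 29.23
tcp_pos: [0.481, 0.1855, 0.2456]
orientation: [2.07, 2.36, 0.001]
contact_force: [0.4, -0.6, 0.6]
grip_width: -0.0
gripper_force: 0.0
```

Run:
```python
from h import *
o=telemetry.get_obs();T=pose(o);print(o["clock"],o["tcp_pos"])
w=grab_frame("wrist");s=grab_frame("scene");d=grab_frame("side")
o=np.zeros((600,800,3),np.uint8);o[:300,:400]=cv2.resize(s[170:320,210:410],(400,300),interpolation=2);o[:300,400:]=cv2.resize(d[210:360,250:450],(400,300),interpolation=2);o[300:,:400]=cv2.resize(w,(400,300),interpolation=3)
o[300:,400:]=cv2.resize(s,(400,300),interpolation=3);cv2.imwrite("pics/z4.png",o)
cp=np.load("cast.npy");a=cp[3]
for n,i,C in(("s",s,cam("scene")),("d",d,cam("side"))):
    h=cv2.cvtColor(i,cv2.COLOR_BGR2HSV);m=mask(h,(6,170,80),(14,255,255))[215:290,285:345];ys,xs=np.nonzero(m);print(n,xs.min()+285,xs.max()+285,ys.min()+215,ys.max()+215)
    P=[proj(C,[cp[0]+np.cos(a)*x-np.sin(a)*y,cp[1]+np.sin(a)*x+np.cos(a)*y,z])[0] for x in(-.05,.05) for y in(.0375,.0505) for z in(.0595,.0725)];print(np.min(P,0).round(1),np.max(P,0).round(1))
```

```text
29.2333 [0.48099976 0.18545357 0.24557744]
s 293 333 221 247
[291.3 227.1] [324.  246.1]
d 290 333 256 279
[298.6 259.2] [334.9 278. ]
```

View pics/z4.png

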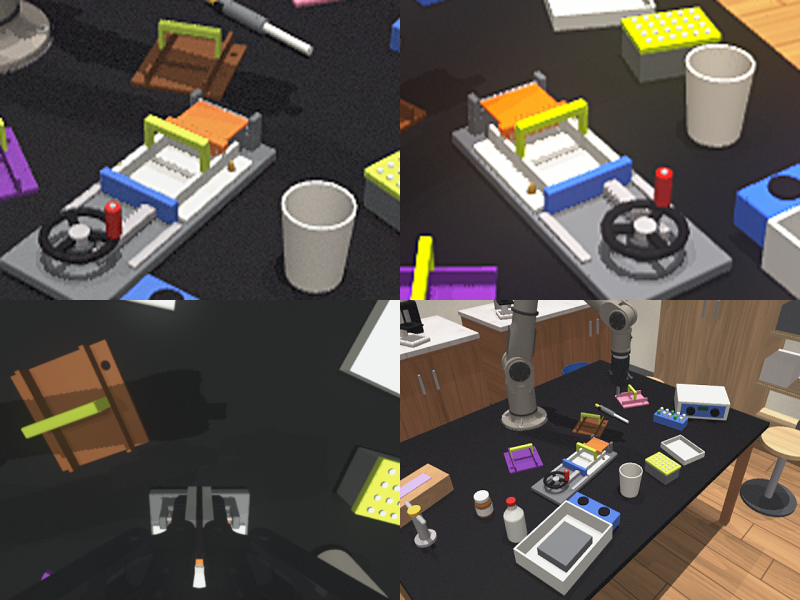

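The tray is seated, the dam is against its end, and the comb lies level. Nothing else on the bench has moved, so I hand in.

```bash
python3 -c "
from bench import order
print(order.hand_in())"
```

```text
the job is handed in; nothing more can be done
None
```

The tray is seated flush on the pins, the dam was wound up until it touched the tray's end, the comb is folded fully down, and the job was handed in at about 29 s with nothing else on the bench moved; no verdict came back.

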